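Fit the grinding disc on the sample mill's studs

ROBOT

A 6-joint arm with a two-finger parallel gripper is mounted at the origin on a cart in front of the work surface, level with it; the furniture and walls round the work are solid. World frame = base frame: x ahead of the robot, y to its left, z up, the work surface at z = 0. Lengths are in m, angles in rad, forces in N, time in s.
With the tool pointing down it reaches from about 0.3 to 0.775 m from the base axis. Payload 14.6 kg.
Tool frame: the origin (TCP) lies on the centre line of the jaws, within the pads' length; the fingertips stand 19 mm ahead of it and the grasp point (between the pads) is the TCP; y points along the fingers, x is the direction in which the jaws open and shut, and the axes are right-handed (so a half turn about y gives the same grasp; the last joint's range is limited). The gripper opens to 94 mm and grips with 3 to 60 N. Pads are 16 mm wide; open, the fingers measure 119 mm over their backs; the gripper's body (75 mm by 177 mm) begins 78 mm behind the grasp point.
Start: joints at [1.075, 0.3, 1.521, -0, 1.321, -0.067], TCP at [0.229, 0.5, 0.224] pointing down, gripper open.
Joint ranges: [-3.03, 3.03], [-0.79, 2.21], [0.23, 2.52], [-1.04, 4.18], [0, 3.07], [-2.55, 2.55]. Speed limits (rad/s): [2.22, 2.22, 2.57, 3.14, 3.14, 3.14].

INTERFACE

Orientations are given as [roll, pitch, yaw] about the fixed x, y, z axes, in that order (R = Rz(yaw) Ry(pitch) Rx(roll)).
In Python, from station import get_obs, cams, workorder gives the robot as it stands.
- The arm moves only by the shell command python3 -m handwheel 'ROWS' [FORCE]. ROWS is JSON, a list of rows, each an object of numbers: "fingers": the opening, from -1 (shut) to 1 (fully open); "x", "y", "z": the shift along the tool's x, y, z in m; "spin": the turn about the tool's y in degrees. In form: [{"fingers": .., "x": .., "y": .., "z": .., "spin": ..}, ...]. A call has exactly 10 rows; each row is the pose to reach, as a shift and turn from the pose commanded when the call began, along the tool's axes at that moment; what a row does not reach only later rows make up. A row lasts 1/10 s, in which the tool goes at most 50 mm and 8.59 degrees, less where a joint would pass 70% of its speed; a pose out of reach is approached as far as the arm can. A call with a gripper value outside its range is refused whole. The fingers move at their own pace and stop on an object; FORCE is the grip in N (left out, the last holds). Time passes only in rows, so rows that repeat a pose let the fingers close, or fill a call up. It gives the time, the measured TCP pose, the force and the opening at its end, in the units of the state.
- get_obs(): the state, without advancing time (a new reading comes with each control period).
- cams.camera(name): name is "side" or "top"; returns (picture, depth): 384x512x3 uint8, red, green, blue; 384x512 float32, m along the optical axis (not along the pixel's ray), 0 where there is no reading.
- cams.get_calibration(name): a dict with "fx", "fy", "cx", "cy" (pixels), "dist" ([k1, k2, p1, p2, k3] as OpenCV has them; the pictures are not rectified), "view" (4x4, takes a point from world to camera coordinates). Camera axes: x right, y down, z forward; pixel columns grow to the right and rows downward; lengths in m; the calibration is good to about 2 mm. A picture is of the moment at which its call begins. get_calibration takes no time and is no camera call.
- workorder.hand_in(): hands the job in, once; it reports no verdict.
The state is a dict: "time_s": time; "qpos": joint angles; "joint_vel": joint speeds; "tau": joint torques, N m; "ee_pos": TCP position; "eef_rot": TCP orientation; "force": force on the tool from outside, world axes, zero at the start; "moment": the same for the moment, N m; "grip_width": finger opening in m.
Only numpy, scipy, OpenCV 4.12 (cv2) and the standard library are available. Lean on these libraries where they do the work, as an engineer would, in place of code of your own. Each camera call takes 0.05 s, during which the arm holds its last target. There are 200 camera calls.

TASK

Pick up the loose grinding disc with the blue grip and fit it on the open sample mill: centre spigot in the middle bore, all three studs in the three holes, slid down until it lies flush on the hub. The exact angle of the studs is not known, so find it gently by feel, turning the disc until it drops on: never press harder than about 40 N, keep hold of the disc until the studs are well in its holes, then let go once it is fully home. Leave the vial, the sample tin and the eraser alone.

Things in the scene. Friction and masses are not known exactly. Their poses are not given: they have to be found in the camera images.
- disc: loose grinding disc, bare aluminium, 100 mm across, 10 mm thick, about 0.3 kg, lying flat on the table with a blue grip standing on its middle. Origin: centre of its underside; z up. Through it go three 9.2 mm holes, 120 degrees apart, so every third of a turn fits, and a 13.2 mm middle bore that ends inside the grip, 28 mm above the underside. 1.5 mm chamfers below.
- disc_hole (a point): centre, on the disc's underside, of one of its three stud holes: on the disc's +x axis, 32 mm from its centre. The other two lie at the same radius, 120 degrees to either side.
- grip (a point): point in the middle of the disc's blue grip, on the axis, 36 mm above the disc's underside. The grip is a rounded block from 10 to 50 mm above the underside, 36 mm long along the disc's x, 20 mm thick along its y: pinch it along the disc's y.
- mill: bench sample mill, fixed to the table: white housing 130 x 130 mm with a dark hub of 90 mm across on top; front panel on its -x side. Origin: centre of its underside; z up. Its yaw says nothing about the studs.
- hub_seat (a point): centre of the hub's flat top face, 60 mm above the table, where the disc's underside comes to rest. Three upright 8 mm steel studs stand on it, 16 mm high, tips chamfered 1 mm, 120 degrees apart, 32 mm from this point. Their angle round the axis differs every time and is NOT in any pose; cameras show it roughly, touch exactly. Resting on the stud tips the disc is 16 mm above this point, seated 0.
- spigot_tip (a point): tip of the upright 12 mm centre spigot, 24 mm above hub_seat (8 mm above the stud tips), its end tapered. The hub with its spigot and studs stays put when the disc is rubbed lightly over the stud tips, but its shaft turns, stiffly (0.5 N m), if forced.
- vial: bystander: glass vial with a red cap, 27 mm across, 85 mm tall, upright; origin at its foot
- tin: bystander: white lidded sample tin, 51 mm across, 27 mm tall; origin at its foot
- eraser: bystander: eraser in a blue sleeve lying on the table, 21 x 46 x 12 mm; origin under its middle

How it is judged:
On the way, in this order (a step that is already met when the one before it is completed fails the run):
1. the disc is lifted clear of the table, held by its grip (height (world z) of disc above 0.03 m and contact force between the fingers and disc above 0.3 N), for 0.1 s.
2. the disc, still held, has all three studs in its holes: level, centred and at least 3 mm down past the stud tips (z of disc in the frame of hub_seat below 0.013 m and horizontal distance between disc and hub_seat below 0.005 m and angle between disc's own z axis and vertical below 0.12 rad and contact force between the fingers and disc above 0.3 N), for 0.1 s.
At the end, for the whole second after the job is handed in: the disc lies flush on the hub (underside within 2 mm of the seat, within 3 mm of its axis, within 2 degrees of level), at rest and released (z of disc in the frame of hub_seat between -0.002 and 0.002 m and horizontal distance between disc and hub_seat below 0.003 m and angle between the z axis of disc and the z axis of hub_seat, either way round below 0.035 rad and contact force between the fingers and disc below 0.05 N and linear speed of disc below 0.01 m/s); the robot touches nothing.
It fails at once if the disc presses on the mill, hub or studs with more than 40 N (all contacts together) (contact force between disc and mill above 40 N).
It fails at once if the vial is shifted more than 20 mm or tipped (distance of vial from where it was at the start of the episode above 0.02 m or angle between vial's own z axis and vertical above 0.4 rad).
It fails at once if the sample tin is shifted more than 20 mm (distance of tin from where it was at the start of the episode above 0.02 m).
It fails at once if the eraser is shifted more than 20 mm (distance of eraser from where it was at the start of the episode above 0.02 m).
It also fails if it takes over 72 s, if anything falls off the work surface, if the arm or the gripper's body presses on something with over 40 N, if the wrist force passes 120 N, or if a joint passes its speed limit or range.

## Working session

There is one attempt and no reset: what is moved stays moved. The work goes in short steps, Python scripts to look and compute and a shell command to move; the robot and the scene stay as the last step left them, time stands still between calls to the robot, and variables do not carry over. Pictures are saved under pics/ and viewed, about 8 in all and at most 12, crops included, and the job is handed in when it is done.

```bash
mkdir -p pics; ls; python3 - <<'E'
from station import get_obs, cams, workorder
import cv2,numpy as np
o=get_obs()
for k,v in o.items(): print(k,np.round(v,4))
for n in("top","side"):
    p,d=cams.camera(n); np.savez("pics/%s0.npz"%n,p=p,d=d)
    cv2.imwrite("pics/%s0.png"%n,p[...,::-1]); c=cams.get_calibration(n); print(n,{k:np.round(v,4).tolist() for k,v in c.items()})
a=cv2.imread("pics/top0.png");b=cv2.imread("pics/side0.png")
E
```

```text
pics
time_s 0.0
qpos [ 1.0754  0.3005  1.5216 -0.      1.3207 -0.0666]
joint_vel [-0.0008 -0.0011  0.001  -0.0003  0.0017  0.0003]
tau [-7.00000e-04 -5.31813e+01 -3.52722e+01  7.08000e-02  2.45000e-02
 -1.00000e-04]
ee_pos [0.2286 0.5    0.2239]
eef_rot [-1.5707e+00  1.1000e-03  1.1420e+00]
force [ 0.5996 -0.9506  1.2393]
moment [-0.0457 -0.0242 -0.0143]
grip_width 0.0943
top {'fx': 366.9065, 'fy': 366.9065, 'cx': 251.5066, 'cy': 189.7187, 'dist': [0.0127, 0.0, 0.0, 0.0, 0.0], 'view': [[-0.0008, -0.9995, 0.031, -0.0679], [-0.9988, -0.0007, -0.0494, 0.5641], [0.0494, -0.031, -0.9983, 0.9442], [0.0, 0.0, 0.0, 1.0]]}
side {'fx': 373.2102, 'fy': 373.2102, 'cx': 251.428, 'cy': 194.599, 'dist': [-0.1182, 0.0, 0.0, 0.0, 0.0], 'view': [[-0.9847, -0.1733, 0.0184, 0.5565], [-0.119, 0.5911, -0.7978, 0.1858], [0.1274, -0.7878, -0.6027, 0.9677], [0.0, 0.0, 0.0, 1.0]]}
```

View pics/top0.png

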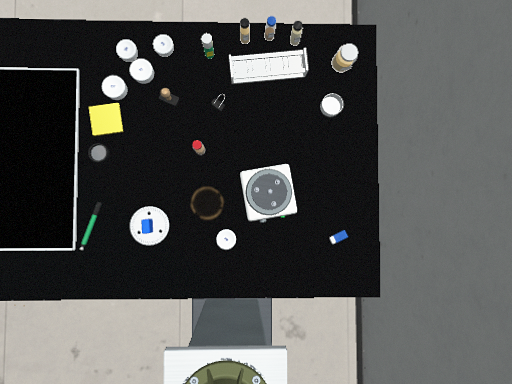

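View pics/side0.png

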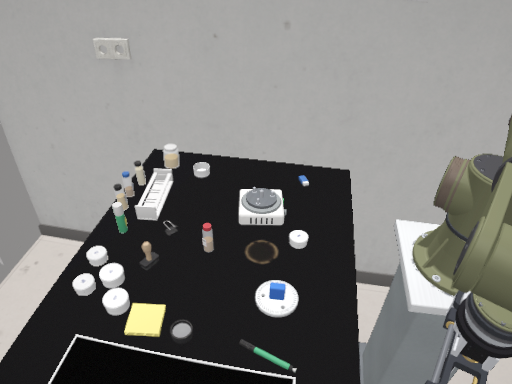

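The top view shows the disc at about (149,226) with its blue grip at (147,226). The mill is at (269,191), the vial at (199,147), the tin at (226,239) and the eraser at (338,237). I'll measure these and crop close.

```bash
cat > h.py <<'E'
import numpy as np,cv2
from station import get_obs,cams
def ray(n,uv,z):
    c=cams.get_calibration(n);K=np.array([[c['fx'],0,c['cx']],[0,c['fy'],c['cy']],[0,0,1]])
    V=np.array(c['view']);R,t=V[:3,:3],V[:3,3]
    q=cv2.undistortPoints(np.float64(uv).reshape(-1,1,2),K,np.array(c['dist']))[:,0]
    d=np.c_[q,np.ones(len(q))]@R; o=-R.T@t
    return o+d*((z-o[2])/d[:,2])[:,None]
def proj(n,P):
    c=cams.get_calibration(n);K=np.array([[c['fx'],0,c['cx']],[0,c['fy'],c['cy']],[0,0,1]])
    V=np.array(c['view']);return cv2.projectPoints(np.float64(P).reshape(-1,1,3),cv2.Rodrigues(V[:3,:3])[0],V[:3,3],K,np.array(c['dist']))[0][:,0]
def grab(n,tag):
    p,d=cams.camera(n);np.savez(f"pics/{n}{tag}.npz",p=p,d=d);return p,d
def load(n,tag):
    a=np.load(f"pics/{n}{tag}.npz");return a['p'],a['d']
def blobs(m,amin):
    k,l,s,c=cv2.connectedComponentsWithStats(m.astype(np.uint8));return [(c[i],s[i],l==i) for i in range(1,k) if s[i,4]>=amin]
E
python3 - <<'E'
from h import *
p,d=load("top","0"); q,e=load("side","0")
for n,(im,(x0,x1,y0,y1)) in {"top":(p,(120,180,195,255)),"side":(q,(245,310,265,325))}.items():
    h=cv2.cvtColor(im,cv2.COLOR_RGB2HSV).astype(int); win=np.zeros(h.shape[:2],bool);win[y0:y1,x0:x1]=1
    bl=win&(abs(h[...,0]-110)<15)&(h[...,1]>120)&(h[...,2]>60)
    al=win&(h[...,1]<60)&(h[...,2]>90)
    cs,_=cv2.findContours((al|bl).astype(np.uint8),0,1);c=max(cs,key=cv2.contourArea)
    P=ray(n,c[:,0]+0.,0.01)[:,:2].astype(np.float32); print(n,"disc circ z=.01",cv2.minEnclosingCircle(P),cv2.fitEllipse(P))
    b=np.argwhere(bl)[:,::-1].astype(float); X=ray(n,b,.05)[:,:2].astype(np.float32)
    print("grip rect z=.05",cv2.minAreaRect(X))
    dep=(e if n=="side" else d)
    if n=="top": print("depth grip",np.median(dep[bl]))
    dark=win&(h[...,2]<110)&~bl; hull=np.zeros(h.shape[:2],np.uint8);cv2.drawContours(hull,[c],-1,1,-1);hull=cv2.erode(hull,np.ones((3,3)))
    for cc,s,_ in blobs(dark&(hull>0),2): print("hole",cc,s[4],ray(n,[cc],.01)[0])
# mill in top
x0,x1,y0,y1=235,303,158,226
m=p[y0:y1,x0:x1].astype(int).mean(2)
win=np.zeros(p.shape[:2],bool);win[y0:y1,x0:x1]=1
w=win&(p.min(2)>190); cs,_=cv2.findContours(w.astype(np.uint8),0,1);c=max(cs,key=cv2.contourArea)
print("mill depth top",np.median(d[170:180,250:256]),np.median(d[195:199,262:266]))
from math import *
print("mill",cv2.minAreaRect(ray("top",c[:,0]+0.,.05)[:,:2].astype(np.float32)))
a=cv2.resize(p[155:230,232:307],(600,600),interpolation=cv2.INTER_CUBIC)
b=cv2.resize(p[195:255,120:180],(200,200),interpolation=cv2.INTER_CUBIC)
b2=cv2.resize(q[180:230,230:290],(200,167),interpolation=cv2.INTER_CUBIC)
C=np.zeros((600,800,3),np.uint8);C[:,:600]=a;C[:200,600:]=b;C[220:387,600:]=b2;cv2.imwrite("pics/crop1.png",C[...,::-1])
E
```

```text
top disc circ z=.01 ((0.4720451831817627, 0.19750985503196716), 0.05132698267698288) ((0.4720321595668793, 0.1976778358221054), (0.09921640157699585, 0.10020589083433151), 81.0125961303711)
grip rect z=.05 ((0.47326526045799255, 0.19276507198810577), (0.03234676271677017, 0.02458030916750431), 0.7524132132530212)
depth grip 0.9138236
hole [148.5 213. ] 6 [0.50368857 0.19936518 0.01      ]
hole [138.5 232. ] 6 [0.45471823 0.22428761 0.01      ]
hole [160.   230.75] 4 [0.45773946 0.16924399 0.01      ]
side disc circ z=.01 ((0.4713428020477295, 0.2000042051076889), 0.05403976887464523) ((0.4710882306098938, 0.19991517066955566), (0.10167398303747177, 0.10588818788528442), 4.624209403991699)
grip rect z=.05 ((0.4705578088760376, 0.21269284188747406), (0.03178137540817261, 0.04459305852651596), 6.206575393676758)
mill depth top 0.9318682 0.91544604
mill ((0.5578231811523438, -0.1090582013130188), (0.1260136514902115, 0.1251736581325531), 9.673492431640625)
```

View pics/crop1.png

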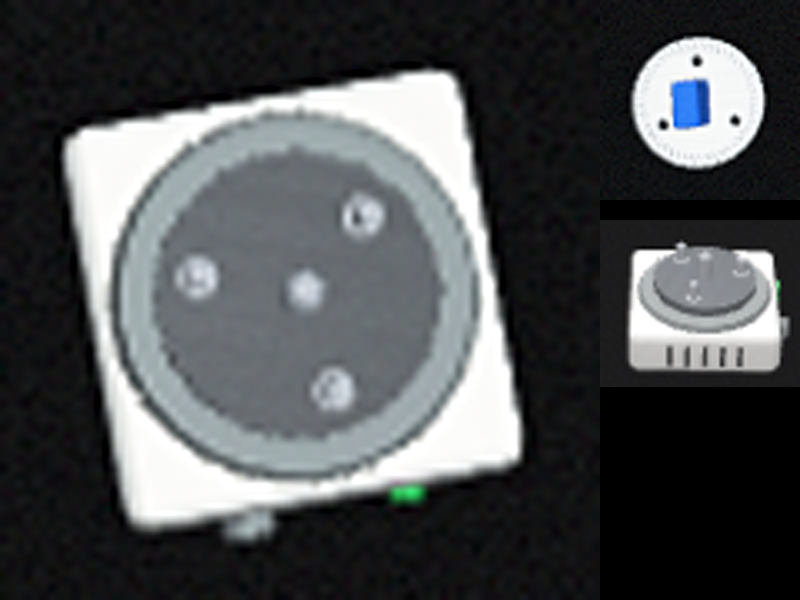

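The crop shows the spigot at crop (306,290) and the studs at crop (363,216), (197,277) and (333,389). The disc inset shows the grip's long side along world x with one hole at +x. Next I'll get the mill axis and the stud angle.

```bash
python3 - <<'E'
from h import *
p,d=load("top","0"); q,e=load("side","0")
f=lambda U:(np.array(U)+.5)/8-.5+np.array([232,155])
S=ray("top",f([(363,216),(197,277),(333,389)]),.076); T=ray("top",f([(306,290)]),.084)[0]
c=cv2.minEnclosingCircle(S[:,:2].astype(np.float32)); print("studs",S.round(4).tolist(),"circ",c,"spigot top",T)
g=p.astype(int).mean(2); yy,xx=np.mgrid[:384,:512]
m=((g>70)&(g<140)&(np.hypot(xx-269,yy-191)<21)).astype(np.uint8); m=cv2.morphologyEx(m,3,np.ones((5,5)))
cs,_=cv2.findContours(m,0,1);k=max(cs,key=cv2.contourArea)
print("hub ell",cv2.fitEllipse(ray("top",k[:,0]+0.,.06)[:,:2].astype(np.float32)))
# side: crop (230,180) scale 200/60
g2=lambda U:(np.array(U)+.5)*.3-.5+np.array([230,180])
# side hub
gs=q.astype(int).mean(2); hc=proj("side",[.558,-.109,.06])[0]; print("hub proj side",hc)
m=((gs>60)&(gs<150)).astype(np.uint8)
ms=np.zeros_like(m);cv2.ellipse(ms,(int(hc[0]),int(hc[1])),(22,15),0,0,360,1,-1);m=cv2.morphologyEx(m*ms,3,np.ones((5,5)))
cs,_=cv2.findContours(m,0,1);k=max(cs,key=cv2.contourArea);print("side hub",cv2.fitEllipse(ray("side",k[:,0]+0.,.06)[:,:2].astype(np.float32)))
for C in (c[0],T[:2],S[:,:2].mean(0)): print("angles",np.degrees(np.arctan2(S[:,1]-C[1],S[:,0]-C[0]))%120)
a=cv2.resize(q[178:232,225:297],(800,600),interpolation=cv2.INTER_CUBIC);cv2.imwrite("pics/crop2.png",a[...,::-1])
# tool shift to above disc
o=get_obs();y=o['eef_rot'][2];D=np.array([.472,.1985])-o['ee_pos'][:2]
print("tool x,z shift",D@[np.cos(y),np.sin(y)],D@[-np.sin(y),np.cos(y)])
E
```

```text
studs [[0.5812, -0.1285, 0.076], [0.5624, -0.0775, 0.076], [0.5281, -0.1191, 0.076]] circ ((0.5574051141738892, -0.10829281806945801), 0.031311679631471634) spigot top [ 0.55806251 -0.11025443  0.084     ]
hub ell ((0.5580328106880188, -0.10947320610284805), (0.08769015222787857, 0.08880852907896042), 57.75971984863281)
hub proj side [260.69260519 197.04617166]
side hub ((0.5566486716270447, -0.09634125977754593), (0.10006621479988098, 0.11801175028085709), 12.749323844909668)
angles [79.63006522 80.79474021 80.21908216]
angles [81.70902697 82.46363839 76.42107402]
angles [79.92408941 80.50291775 80.21688087]
tool x,z shift -0.1730214586668142 -0.3467663989325278
```

View pics/crop2.png

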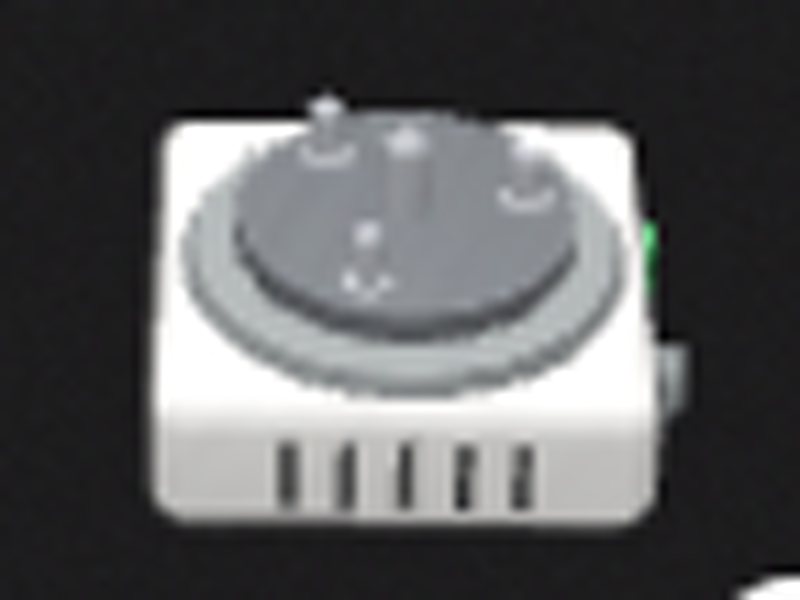

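```bash
python3 -m handwheel '[{"fingers":1,"x":-0.009,"y":0,"z":-0.017,"spin":-2},{"fingers":1,"x":-0.026,"y":0,"z":-0.052,"spin":-5},{"fingers":1,"x":-0.048,"y":0,"z":-0.097,"spin":-9},{"fingers":1,"x":-0.071,"y":0,"z":-0.142,"spin":-13},{"fingers":1,"x":-0.093,"y":0,"z":-0.187,"spin":-17},{"fingers":1,"x":-0.116,"y":0,"z":-0.232,"spin":-21},{"fingers":1,"x":-0.137,"y":0.02,"z":-0.274,"spin":-24},{"fingers":1,"x":-0.156,"y":0.05,"z":-0.312,"spin":-26},{"fingers":1,"x":-0.168,"y":0.08,"z":-0.336,"spin":-27.8},{"fingers":1,"x":-0.173,"y":0.1,"z":-0.347,"spin":-27.8}]' 20
python3 - <<'E'
from h import *
print(ray("side",[(261.0,189.96)],.084),ray("side",[(258.4,194.5+4.4)],.076))
o=get_obs();print(o['time_s'],o['ee_pos'].round(4) if hasattr(o['ee_pos'],'round') else o['ee_pos'],np.round(o['eef_rot'],3),np.round(o['force'],2))
E
```

```text
time_s: 1.1
ee_pos: [0.4728, 0.1961, 0.1221]
eef_rot: [-1.569, 0.001, 1.626]
force: [-0.3, 0.5, 0.7]
grip_width: 0.0941
[[ 0.55826514 -0.11125571  0.084     ]] [[ 0.56034494 -0.07843708  0.076     ]]
1.1 [0.4728 0.1961 0.1221] [-1.569e+00  1.000e-03  1.626e+00] [-0.31  0.48  0.66]
```

```bash
python3 -m handwheel '[{"fingers":1,"x":0,"y":0.01,"z":0,"spin":0},{"fingers":1,"x":0,"y":0.03,"z":0,"spin":0},{"fingers":1,"x":0,"y":0.05,"z":0,"spin":0},{"fingers":1,"x":0,"y":0.07,"z":0,"spin":0},{"fingers":1,"x":0,"y":0.082,"z":0,"spin":0},{"fingers":1,"x":0,"y":0.086,"z":0,"spin":0},{"fingers":1,"x":0,"y":0.086,"z":0,"spin":0},{"fingers":1,"x":0,"y":0.086,"z":0,"spin":0},{"fingers":1,"x":0,"y":0.086,"z":0,"spin":0},{"fingers":0.2,"x":0,"y":0.086,"z":0,"spin":0}]' 25
python3 - <<'E'
from h import *
o=get_obs();print(np.round(o['ee_pos'],4),np.round(o['eef_rot'],3),np.round(o['force'],2))
E
```

```text
time_s: 2.1
ee_pos: [0.4726, 0.1987, 0.039]
eef_rot: [-1.572, -0.0, 1.627]
force: [-0.1, 0.3, -0.1]
grip_width: 0.089
[0.4726 0.1987 0.039 ] [-1.572 -0.     1.627] [-0.13  0.27 -0.11]
```

Well placed; close and lift.

```bash
python3 -m handwheel '[{"fingers":-0.2,"x":0,"y":0,"z":0,"spin":0},{"fingers":-0.5,"x":0,"y":0,"z":0,"spin":0},{"fingers":-1,"x":0,"y":0,"z":0,"spin":0},{"fingers":-1,"x":0,"y":0,"z":0,"spin":0},{"fingers":-1,"x":0,"y":0,"z":0,"spin":0},{"fingers":-1,"x":0,"y":0,"z":0,"spin":0},{"fingers":-1,"x":0,"y":0,"z":0,"spin":0},{"fingers":-1,"x":0,"y":0,"z":0,"spin":0},{"fingers":-1,"x":0,"y":0,"z":0,"spin":0},{"fingers":-1,"x":0,"y":0,"z":0,"spin":0}]' 30
python3 -m handwheel '[{"fingers":-1,"x":0,"y":-0.003,"z":0,"spin":0},{"fingers":-1,"x":0,"y":-0.01,"z":0,"spin":0},{"fingers":-1,"x":0,"y":-0.025,"z":0,"spin":0},{"fingers":-1,"x":0,"y":-0.045,"z":0,"spin":0},{"fingers":-1,"x":0,"y":-0.07,"z":0,"spin":0},{"fingers":-1,"x":0,"y":-0.09,"z":0,"spin":0},{"fingers":-1,"x":0,"y":-0.105,"z":0,"spin":0},{"fingers":-1,"x":0,"y":-0.11,"z":0,"spin":0},{"fingers":-1,"x":0,"y":-0.11,"z":0,"spin":0},{"fingers":-1,"x":0,"y":-0.11,"z":0,"spin":0}]'
python3 - <<'E'
from h import *
o=get_obs();print(np.round(o['ee_pos'],4),np.round(o['eef_rot'],4),np.round(o['force'],2),np.round(o['moment'],2))
p=np.array(o['ee_pos']);y=o['eef_rot'][2];D=np.array([.558,-.1095])-p[:2]
print("to mill: tool x,z",D@[np.cos(y),np.sin(y)],D@[-np.sin(y),np.cos(y)])
im,d=grab("side","1");t,_=grab("top","1");u=proj("side",p)[0].astype(int);v=proj("top",p)[0].astype(int);print(u,v)
a=cv2.resize(im[u[1]-50:u[1]+50,u[0]-60:u[0]+60],(480,400));b=cv2.resize(t[v[1]-40:v[1]+40,v[0]-32:v[0]+32],(320,400))
cv2.imwrite("pics/c3.png",np.hstack([a,b])[...,::-1])
E
```

```text
time_s: 3.1
ee_pos: [0.4723, 0.1986, 0.0385]
eef_rot: [-1.571, 0.0, 1.627]
force: [0.1, -0.3, 0.2]
grip_width: 0.0196
time_s: 4.1
ee_pos: [0.472, 0.1985, 0.1477]
eef_rot: [-1.57, 0.0, 1.627]
force: [-0.4, -0.2, -4.0]
grip_width: 0.02
[0.472  0.1985 0.1477] [-1.5697e+00  3.0000e-04  1.6272e+00] [-0.36 -0.16 -3.96] [-0.01 -0.   -0.01]
to mill: tool x,z -0.3123201279528721 -0.06852250153623221
[279 255] [133 228]
```

View pics/c3.png

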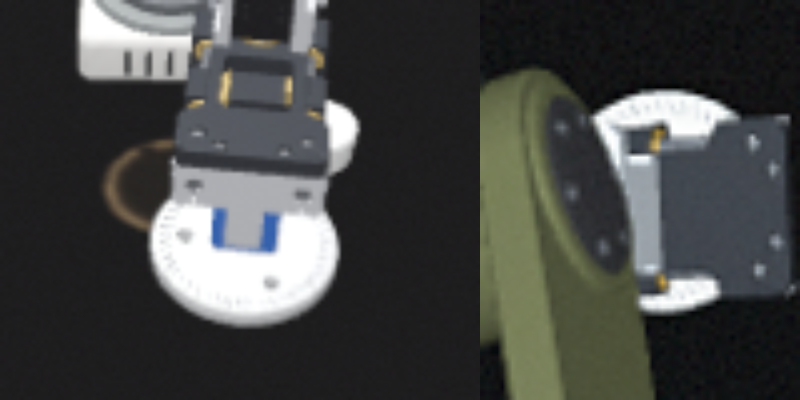

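The disc is held level, with holes visible at crop (184,236) and (271,284). I'll use these to get the disc centre relative to the TCP.

```bash
python3 - <<'E'
from h import *
o=get_obs();p=np.array(o['ee_pos'])
U=(np.array([(184,236),(271,284)])+.5)/4-.5+np.array([279-60,255-50])
H=ray("side",U,p[2]-.0385+.01)[:,:2]; print(H.round(4), "dist",np.hypot(*(H[0]-H[1])),"should be .0554")
m=H.mean(0); e=H[1]-H[0]
for s in(1,-1):
    n=s*np.array([-e[1],e[0]])/np.hypot(*e); C=m+n*.016
    print("centre",C.round(4),"minus tcp",(C-p[:2]).round(4),"hole angs",[np.degrees(np.arctan2(*(h-C)[::-1]))%120 for h in H])
# side-view vs TCP calibration: same method before lift gave disc (side,z=.01)=.4711,.1999 vs .472,.1985
E
```

```text
[[0.5032 0.1998]
 [0.4534 0.2248]] dist 0.05569678177807471 should be .0554
centre [0.4712 0.198 ] minus tcp [-0.0008 -0.0005] hole angs [np.float64(3.2715573987693154), np.float64(3.51342101303851)]
centre [0.4855 0.2266] minus tcp [0.0136 0.0281] hole angs [np.float64(63.513421013038574), np.float64(63.27155739876932)]
```

```bash
python3 -m handwheel '[{"fingers":-1,"x":-0.012,"y":0,"z":-0.002,"spin":2},{"fingers":-1,"x":-0.038,"y":0,"z":-0.008,"spin":6},{"fingers":-1,"x":-0.075,"y":0,"z":-0.016,"spin":11},{"fingers":-1,"x":-0.115,"y":0,"z":-0.025,"spin":17},{"fingers":-1,"x":-0.157,"y":0,"z":-0.034,"spin":23},{"fingers":-1,"x":-0.199,"y":0,"z":-0.043,"spin":29},{"fingers":-1,"x":-0.24,"y":0,"z":-0.052,"spin":34},{"fingers":-1,"x":-0.275,"y":0,"z":-0.06,"spin":39},{"fingers":-1,"x":-0.3,"y":0,"z":-0.066,"spin":42},{"fingers":-1,"x":-0.3123,"y":0,"z":-0.0685,"spin":43}]'
python3 -m handwheel '[{"fingers":-1,"x":0,"y":0,"z":0,"spin":0},{"fingers":-1,"x":0,"y":0,"z":0,"spin":0},{"fingers":-1,"x":0,"y":0,"z":0,"spin":0},{"fingers":-1,"x":0,"y":0,"z":0,"spin":0},{"fingers":-1,"x":0,"y":0,"z":0,"spin":0},{"fingers":-1,"x":0,"y":0,"z":0,"spin":0},{"fingers":-1,"x":0,"y":0,"z":0,"spin":0},{"fingers":-1,"x":0,"y":0,"z":0,"spin":0},{"fingers":-1,"x":0,"y":0,"z":0,"spin":0},{"fingers":-1,"x":0,"y":0,"z":0,"spin":0}]'
python3 - <<'E'
from h import *
o=get_obs();print(np.round(o['ee_pos'],4),np.round(o['eef_rot'],4),np.round(o['force'],2),np.round(o['moment'],2))
p=np.array(o['ee_pos'])
im,d=grab("side","2");t,_=grab("top","2");u=proj("side",p)[0].astype(int);v=proj("top",p)[0].astype(int);print(u,v)
a=cv2.resize(im[u[1]-36:u[1]+64,u[0]-60:u[0]+60],(480,400));b=cv2.resize(t[v[1]-40:v[1]+40,v[0]-32:v[0]+32],(320,400))
cv2.imwrite("pics/c4.png",np.hstack([a,b])[...,::-1])
E
```

```text
time_s: 5.2
ee_pos: [0.5582, -0.1121, 0.1479]
eef_rot: [-1.57, 0.001, 0.872]
force: [-0.1, 1.2, -3.7]
grip_width: 0.02
time_s: 6.2
ee_pos: [0.5583, -0.1094, 0.1484]
eef_rot: [-1.571, 0.0, 0.877]
force: [-0.1, 0.7, -4.1]
grip_width: 0.0199
[ 0.5583 -0.1094  0.1484] [-1.5708  0.      0.8767] [-0.13  0.68 -4.08] [0.02 0.03 0.04]
[261 171] [271 189]
```

View pics/c4.png

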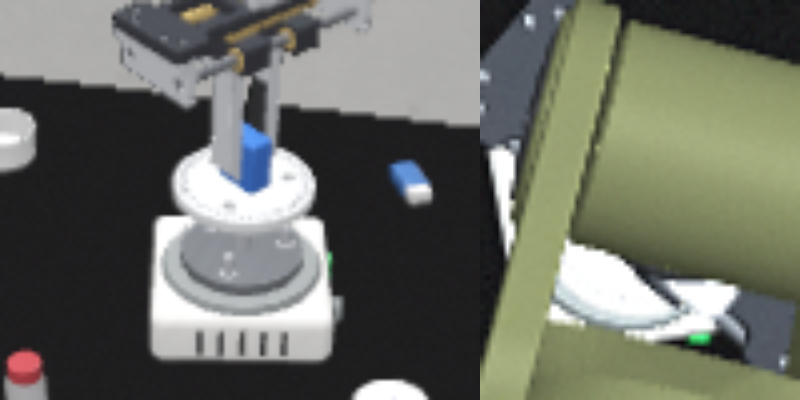

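The disc is level and directly over the hub. I'll lower it to just below the spigot-tip height.

```bash
python3 -m handwheel '[{"fingers":-1,"x":0,"y":0.004,"z":0,"spin":0},{"fingers":-1,"x":0,"y":0.01,"z":0,"spin":0},{"fingers":-1,"x":0,"y":0.016,"z":0,"spin":0},{"fingers":-1,"x":0,"y":0.02,"z":0,"spin":0},{"fingers":-1,"x":0,"y":0.023,"z":0,"spin":0},{"fingers":-1,"x":0,"y":0.024,"z":0,"spin":0},{"fingers":-1,"x":0,"y":0.025,"z":0,"spin":0},{"fingers":-1,"x":0,"y":0.026,"z":0,"spin":0},{"fingers":-1,"x":0,"y":0.027,"z":0,"spin":0},{"fingers":-1,"x":0,"y":0.027,"z":0,"spin":0}]'
```

```text
time_s: 7.3
ee_pos: [0.5583, -0.1094, 0.1214]
eef_rot: [-1.571, 0.0, 0.877]
force: [-0.6, 0.4, -3.9]
grip_width: 0.0199
```

```bash
python3 -m handwheel '[{"fingers":-1,"x":0,"y":0,"z":0,"spin":0},{"fingers":-1,"x":0,"y":0.0005,"z":0,"spin":0},{"fingers":-1,"x":0,"y":0.001,"z":0,"spin":0},{"fingers":-1,"x":0,"y":0.001,"z":0,"spin":0},{"fingers":-1,"x":0,"y":0.0015,"z":0,"spin":0},{"fingers":-1,"x":0,"y":0.0015,"z":0,"spin":0},{"fingers":-1,"x":0,"y":0.002,"z":0,"spin":0},{"fingers":-1,"x":0,"y":0.002,"z":0,"spin":0},{"fingers":-1,"x":0,"y":0.002,"z":0,"spin":0},{"fingers":-1,"x":0,"y":0.002,"z":0,"spin":0}]'
```

```text
time_s: 8.3
ee_pos: [0.5583, -0.1094, 0.1195]
eef_rot: [-1.571, 0.0, 0.877]
force: [-0.1, 0.3, -3.7]
grip_width: 0.0198
```

```bash
python3 -m handwheel '[{"fingers":-1,"x":0,"y":0.001,"z":0,"spin":0},{"fingers":-1,"x":0,"y":0.0015,"z":0,"spin":0},{"fingers":-1,"x":0,"y":0.002,"z":0,"spin":0},{"fingers":-1,"x":0,"y":0.0025,"z":0,"spin":0},{"fingers":-1,"x":0,"y":0.003,"z":0,"spin":0},{"fingers":-1,"x":0,"y":0.0035,"z":0,"spin":0},{"fingers":-1,"x":0,"y":0.004,"z":0,"spin":0},{"fingers":-1,"x":0,"y":0.004,"z":0,"spin":0},{"fingers":-1,"x":0,"y":0.004,"z":0,"spin":0},{"fingers":-1,"x":0,"y":0.004,"z":0,"spin":0}]'
```

```text
time_s: 9.3
ee_pos: [0.5583, -0.1098, 0.1155]
eef_rot: [-1.571, 0.0, 0.877]
force: [-1.1, -5.2, -1.7]
grip_width: 0.0202
```

```bash
python3 -m handwheel '[{"fingers":-1,"x":0,"y":0.0005,"z":0,"spin":0},{"fingers":-1,"x":0,"y":0.0005,"z":0,"spin":0},{"fingers":-1,"x":0,"y":0.001,"z":0,"spin":0},{"fingers":-1,"x":0,"y":0.001,"z":0,"spin":0},{"fingers":-1,"x":0,"y":0.0015,"z":0,"spin":0},{"fingers":-1,"x":0,"y":0.0015,"z":0,"spin":0},{"fingers":-1,"x":0,"y":0.0015,"z":0,"spin":0},{"fingers":-1,"x":0,"y":0.0015,"z":0,"spin":0},{"fingers":-1,"x":0,"y":0.0015,"z":0,"spin":0},{"fingers":-1,"x":0,"y":0.0015,"z":0,"spin":0}]'; python3 -c "
from h import *
o=get_obs();print(np.round(o['ee_pos'],4),np.round(o['force'],2),np.round(o['moment'],2))"
```

```text
time_s: 10.3
ee_pos: [0.5583, -0.1098, 0.114]
eef_rot: [-1.571, 0.001, 0.877]
force: [-1.4, -5.3, -1.5]
grip_width: 0.0204
[ 0.5583 -0.1098  0.114 ] [-1.44 -5.33 -1.49] [-1.25  0.34  0.05]
```

```bash
python3 -m handwheel '[{"fingers":-1,"x":-0.0004,"y":0,"z":-0.0003,"spin":0},{"fingers":-1,"x":-0.0008,"y":0,"z":-0.0006,"spin":0},{"fingers":-1,"x":-0.0008,"y":0,"z":-0.0006,"spin":0},{"fingers":-1,"x":-0.0008,"y":0.0005,"z":-0.0006,"spin":0},{"fingers":-1,"x":-0.0008,"y":0.0005,"z":-0.0006,"spin":0},{"fingers":-1,"x":-0.0008,"y":0.001,"z":-0.0006,"spin":0},{"fingers":-1,"x":-0.0008,"y":0.001,"z":-0.0006,"spin":0},{"fingers":-1,"x":-0.0008,"y":0.001,"z":-0.0006,"spin":0},{"fingers":-1,"x":-0.0008,"y":0.001,"z":-0.0006,"spin":0},{"fingers":-1,"x":-0.0008,"y":0.001,"z":-0.0006,"spin":0}]'; python3 -c "
from h import *
o=get_obs();print(np.round(o['ee_pos'],4),np.round(o['force'],2),np.round(o['moment'],2))"
```

```text
time_s: 11.3
ee_pos: [0.5583, -0.1104, 0.113]
eef_rot: [-1.571, -0.0, 0.877]
force: [-0.5, 0.8, -3.5]
grip_width: 0.0198
[ 0.5583 -0.1104  0.113 ] [-0.49  0.83 -3.54] [-0.01  0.04 -0.01]
```

Side force gone. Continue down in half-millimetre steps.

```bash
python3 -m handwheel '[{"fingers":-1,"x":0,"y":0.0005,"z":0,"spin":0},{"fingers":-1,"x":0,"y":0.0005,"z":0,"spin":0},{"fingers":-1,"x":0,"y":0.001,"z":0,"spin":0},{"fingers":-1,"x":0,"y":0.001,"z":0,"spin":0},{"fingers":-1,"x":0,"y":0.001,"z":0,"spin":0},{"fingers":-1,"x":0,"y":0.001,"z":0,"spin":0},{"fingers":-1,"x":0,"y":0.001,"z":0,"spin":0},{"fingers":-1,"x":0,"y":0.001,"z":0,"spin":0},{"fingers":-1,"x":0,"y":0.001,"z":0,"spin":0},{"fingers":-1,"x":0,"y":0.001,"z":0,"spin":0}]'; python3 -c "
from h import *
o=get_obs();print(np.round(o['ee_pos'],4),np.round(o['force'],2),np.round(o['moment'],2))"
```

```text
time_s: 12.3
ee_pos: [0.5583, -0.1104, 0.112]
eef_rot: [-1.571, -0.0, 0.877]
force: [0.2, 0.1, -4.0]
grip_width: 0.0202
[ 0.5583 -0.1104  0.112 ] [ 0.23  0.1  -4.02] [-0.05 -0.02 -0.02]
```

```bash
python3 -m handwheel '[{"fingers":-1,"x":0,"y":0.0005,"z":0,"spin":0},{"fingers":-1,"x":0,"y":0.001,"z":0,"spin":0},{"fingers":-1,"x":0,"y":0.001,"z":0,"spin":0},{"fingers":-1,"x":0,"y":0.0015,"z":0,"spin":0},{"fingers":-1,"x":0,"y":0.0015,"z":0,"spin":0},{"fingers":-1,"x":0,"y":0.002,"z":0,"spin":0},{"fingers":-1,"x":0,"y":0.002,"z":0,"spin":0},{"fingers":-1,"x":0,"y":0.002,"z":0,"spin":0},{"fingers":-1,"x":0,"y":0.002,"z":0,"spin":0},{"fingers":-1,"x":0,"y":0.002,"z":0,"spin":0}]'; python3 -c "
from h import *
o=get_obs();print(np.round(o['ee_pos'],4),np.round(o['force'],2),np.round(o['moment'],2))
im,d=grab('side','3');cv2.imwrite('pics/c5.png',cv2.resize(im[140:240,200:320],(720,600))[...,::-1])"
```

```text
time_s: 13.3
ee_pos: [0.5583, -0.1104, 0.11]
eef_rot: [-1.571, -0.0, 0.877]
force: [0.1, -0.5, -4.2]
grip_width: 0.0199
[ 0.5583 -0.1104  0.11  ] [ 0.13 -0.46 -4.15] [ 0.02 -0.03 -0.02]
```

View pics/c5.png

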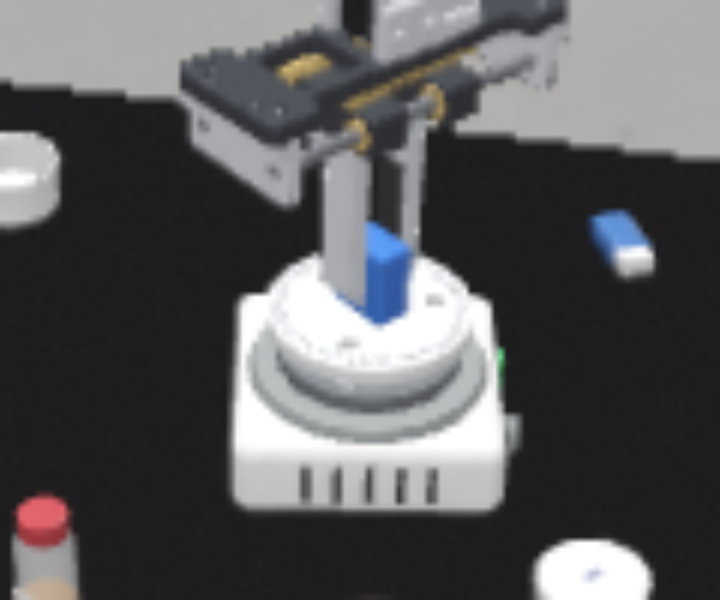

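The disc sits level and low over the hub, around crop (370,320), and it is in the studs with no force rise. Continuing down.

```bash
python3 -m handwheel '[{"fingers":-1,"x":0,"y":0.0005,"z":0,"spin":0},{"fingers":-1,"x":0,"y":0.001,"z":0,"spin":0},{"fingers":-1,"x":0,"y":0.0015,"z":0,"spin":0},{"fingers":-1,"x":0,"y":0.002,"z":0,"spin":0},{"fingers":-1,"x":0,"y":0.0025,"z":0,"spin":0},{"fingers":-1,"x":0,"y":0.003,"z":0,"spin":0},{"fingers":-1,"x":0,"y":0.0035,"z":0,"spin":0},{"fingers":-1,"x":0,"y":0.004,"z":0,"spin":0},{"fingers":-1,"x":0,"y":0.004,"z":0,"spin":0},{"fingers":-1,"x":0,"y":0.004,"z":0,"spin":0}]'
```

```text
time_s: 14.35
ee_pos: [0.5583, -0.1104, 0.106]
eef_rot: [-1.571, 0.0, 0.877]
force: [-0.3, 0.5, -2.8]
grip_width: 0.0193
```

```bash
python3 -m handwheel '[{"fingers":-1,"x":0,"y":0.0005,"z":0,"spin":0},{"fingers":-1,"x":0,"y":0.001,"z":0,"spin":0},{"fingers":-1,"x":0,"y":0.0015,"z":0,"spin":0},{"fingers":-1,"x":0,"y":0.002,"z":0,"spin":0},{"fingers":-1,"x":0,"y":0.0025,"z":0,"spin":0},{"fingers":-1,"x":0,"y":0.003,"z":0,"spin":0},{"fingers":-1,"x":0,"y":0.0035,"z":0,"spin":0},{"fingers":-1,"x":0,"y":0.004,"z":0,"spin":0},{"fingers":-1,"x":0,"y":0.004,"z":0,"spin":0},{"fingers":-1,"x":0,"y":0.004,"z":0,"spin":0}]'; python3 -c "
from h import *
o=get_obs();print(np.round(o['ee_pos'],4),np.round(o['force'],2),np.round(o['moment'],2))"
```

```text
time_s: 15.35
ee_pos: [0.5583, -0.1103, 0.1019]
eef_rot: [-1.571, 0.0, 0.877]
force: [-0.5, -0.5, -4.1]
grip_width: 0.0199
[ 0.5583 -0.1103  0.1019] [-0.46 -0.54 -4.14] [-0.01  0.01 -0.02]
```

```bash
python3 -m handwheel '[{"fingers":-1,"x":0,"y":0.0005,"z":0,"spin":0},{"fingers":-1,"x":0,"y":0.001,"z":0,"spin":0},{"fingers":-1,"x":0,"y":0.0015,"z":0,"spin":0},{"fingers":-1,"x":0,"y":0.002,"z":0,"spin":0},{"fingers":-1,"x":0,"y":0.0025,"z":0,"spin":0},{"fingers":-1,"x":0,"y":0.0025,"z":0,"spin":0},{"fingers":-1,"x":0,"y":0.003,"z":0,"spin":0},{"fingers":-1,"x":0,"y":0.003,"z":0,"spin":0},{"fingers":-1,"x":0,"y":0.003,"z":0,"spin":0},{"fingers":-1,"x":0,"y":0.003,"z":0,"spin":0}]'
```

```text
time_s: 16.35
ee_pos: [0.5583, -0.1104, 0.099]
eef_rot: [-1.571, -0.0, 0.877]
force: [0.3, 0.1, -3.8]
grip_width: 0.0193
```

```bash
python3 -m handwheel '[{"fingers":-1,"x":0,"y":0.0002,"z":0,"spin":0},{"fingers":-1,"x":0,"y":0.0004,"z":0,"spin":0},{"fingers":-1,"x":0,"y":0.0005,"z":0,"spin":0},{"fingers":-1,"x":0,"y":0.0005,"z":0,"spin":0},{"fingers":-1,"x":0,"y":0.0005,"z":0,"spin":0},{"fingers":-1,"x":0,"y":0.0005,"z":0,"spin":0},{"fingers":-1,"x":0,"y":0.0005,"z":0,"spin":0},{"fingers":-1,"x":0,"y":0.0005,"z":0,"spin":0},{"fingers":-1,"x":0,"y":0.0005,"z":0,"spin":0},{"fingers":-1,"x":0,"y":0.0005,"z":0,"spin":0}]'; python3 -c "
from h import *
o=get_obs();print(np.round(o['ee_pos'],4),np.round(o['force'],2),np.round(o['moment'],2))"
```

```text
time_s: 17.35
ee_pos: [0.5583, -0.1104, 0.0985]
eef_rot: [-1.571, 0.0, 0.877]
force: [-1.3, -0.6, -2.7]
grip_width: 0.0195
[ 0.5583 -0.1104  0.0985] [-1.27 -0.56 -2.72] [ 0.    0.05 -0.06]
```

```bash
python3 -m handwheel '[{"fingers":-1,"x":0,"y":0.0002,"z":0,"spin":0},{"fingers":-1,"x":0,"y":0.0004,"z":0,"spin":0},{"fingers":-1,"x":0,"y":0.0004,"z":0,"spin":0},{"fingers":-1,"x":0,"y":0.0004,"z":0,"spin":0},{"fingers":-1,"x":0,"y":0.0004,"z":0,"spin":0},{"fingers":-1,"x":0,"y":0.0004,"z":0,"spin":0},{"fingers":-1,"x":0,"y":0.0004,"z":0,"spin":0},{"fingers":-1,"x":0,"y":0.0004,"z":0,"spin":0},{"fingers":-1,"x":0,"y":0.0004,"z":0,"spin":0},{"fingers":-1,"x":0,"y":0.0004,"z":0,"spin":0}]'; python3 -c "
from h import *
o=get_obs();print(np.round(o['ee_pos'],4),np.round(o['force'],2),np.round(o['moment'],2))"
```

```text
time_s: 18.35
ee_pos: [0.5583, -0.1104, 0.0985]
eef_rot: [-1.571, -0.0, 0.877]
force: [-5.1, 0.3, 5.8]
grip_width: 0.0198
[ 0.5583 -0.1104  0.0985] [-5.1   0.34  5.82] [0.13 0.85 0.02]
```

It is firmly seated at exactly the predicted height (TCP 0.0985) with about 10 N. Release and back off.

```bash
python3 -m handwheel '[{"fingers":-0.5,"x":0,"y":-0.0003,"z":0,"spin":0},{"fingers":-0.3,"x":0,"y":-0.0003,"z":0,"spin":0},{"fingers":0,"x":0,"y":-0.0003,"z":0,"spin":0},{"fingers":0.2,"x":0,"y":-0.0003,"z":0,"spin":0},{"fingers":0.2,"x":0,"y":-0.0003,"z":0,"spin":0},{"fingers":0.2,"x":0,"y":-0.0003,"z":0,"spin":0},{"fingers":0.2,"x":0,"y":-0.0003,"z":0,"spin":0},{"fingers":0.2,"x":0,"y":-0.0003,"z":0,"spin":0},{"fingers":0.2,"x":0,"y":-0.0003,"z":0,"spin":0},{"fingers":0.2,"x":0,"y":-0.0003,"z":0,"spin":0}]'
```

```text
time_s: 19.35
ee_pos: [0.5583, -0.1103, 0.0983]
eef_rot: [-1.571, 0.0, 0.877]
force: [0.3, -0.1, -1.3]
grip_width: 0.0564
```

```bash
python3 -m handwheel '[{"fingers":0.2,"x":0,"y":-0.005,"z":0,"spin":0},{"fingers":0.2,"x":0,"y":-0.015,"z":0,"spin":0},{"fingers":0.2,"x":0,"y":-0.03,"z":0,"spin":0},{"fingers":0.2,"x":0,"y":-0.05,"z":0,"spin":0},{"fingers":0.2,"x":0,"y":-0.075,"z":0,"spin":0},{"fingers":0.2,"x":0,"y":-0.1,"z":0,"spin":0},{"fingers":0.2,"x":0,"y":-0.115,"z":0,"spin":0},{"fingers":0.2,"x":0,"y":-0.12,"z":0,"spin":0},{"fingers":0.2,"x":0,"y":-0.12,"z":0,"spin":0},{"fingers":0.2,"x":0,"y":-0.12,"z":0,"spin":0}]'; python3 -c "
from h import *
o=get_obs();print(np.round(o['ee_pos'],4),np.round(o['force'],2),np.round(o['joint_vel'],3))
im,d=grab('side','4');cv2.imwrite('pics/c6.png',cv2.resize(im[140:240,200:320],(720,600))[...,::-1])"
```

```text
time_s: 20.35
ee_pos: [0.558, -0.1103, 0.2176]
eef_rot: [-1.57, 0.0, 0.877]
force: [0.4, -0.6, 0.0]
grip_width: 0.0565
[ 0.558  -0.1103  0.2176] [ 0.38 -0.6   0.03] [-0.003  0.009  0.005  0.    -0.001 -0.001]
```

View pics/c6.png

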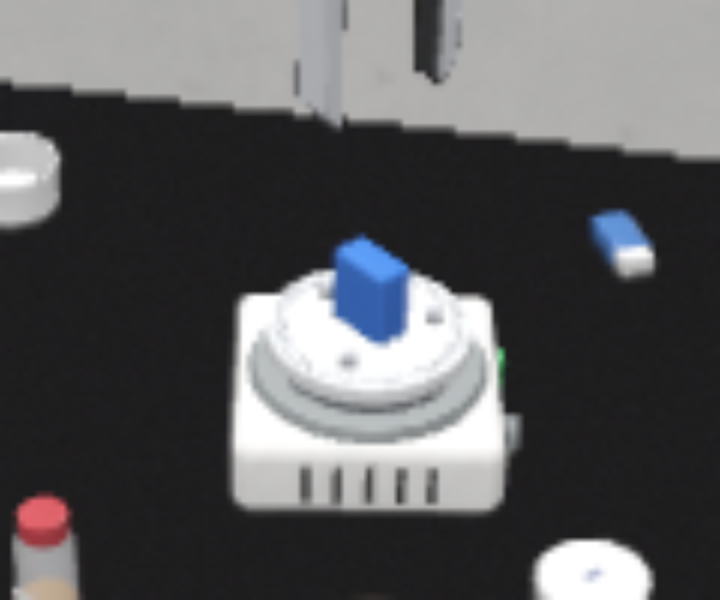

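The disc lies flush with studs showing in the holes (crop (348,360), (435,315), (325,290)) and the fingers are clear. I'll check the height by depth before handing in.

```bash
python3 - <<'E'
from h import *
for tag,n0 in (("0","ref disc on table"),("4","now")):
    p,d=load("side",tag); c=cams.get_calibration("side");V=np.array(c['view'])
    K=np.array([[c['fx'],0,c['cx']],[0,c['fy'],c['cy']],[0,0,1]])
    yy,xx=np.mgrid[:384,:512]; uv=np.c_[xx.ravel(),yy.ravel()].astype(float)
    q=cv2.undistortPoints(uv.reshape(-1,1,2),K,np.array(c['dist']))[:,0]; z=d.ravel()
    W=(np.c_[q*z[:,None],z]-V[:3,3])@V[:3,:3]
    col=p.reshape(-1,3).astype(int); C=np.array([.472,.1985] if tag=="0" else [.558,-.1103])
    r=np.hypot(*(W[:,:2]-C).T); zt=.01 if tag=="0" else .07
    s=(z>0)&(r<.043)&(abs(W[:,2]-zt)<.012)&(col.min(1)>170)
    A=np.c_[W[s,:2]-C,np.ones(s.sum())];f=np.linalg.lstsq(A,W[s,2],rcond=None)[0]
    print(n0,s.sum(),"top z med",np.median(W[s,2]).round(4),"tilt deg",np.degrees(np.hypot(f[0],f[1])).round(2))
E
```

```text
ref disc on table 601 top z med 0.0113 tilt deg 1.13
now 281 top z med 0.0717 tilt deg 0.53
```

The rise from table to now is 60.4 mm, against 60 expected if seated, and the disc is level. Handing in.

```bash
python3 -c "
from station import workorder; print(workorder.hand_in())"
```

```text
the job is handed in; nothing more can be done
None
```

The disc is on the mill and released, and I handed the job in after about 20 s of the 72 s. The hand-in gives no verdict.

**What I did:** I gripped the disc by its blue grip and carried it over the hub, turned to the stud angle I measured from the camera (about 80°, repeating every 120°). It went straight down over the studs without any searching by turning. As the spigot went in, I felt a 5 N side force and shifted the disc 1 mm in −y, which cleared it. I pressed with about 10 N at the seat, then opened the fingers and backed off 120 mm.

**Last checks:**
- **Height:** the disc stopped at exactly the expected seat height (tool at 0.0985 m). By depth camera, its top is 60.4 mm above where it lay on the table, against 60 mm expected.
- **Level:** the depth fit shows 0.5° of tilt. The same fit gave 1.1° for the disc flat on the table, so 0.5° is within its error.
- **Clear:** the tool force reads about zero and the fingers are well clear of the disc.
- **Bystanders:** I didn't measure the vial, tin or eraser again. They looked undisturbed in the last picture, and the arm never went near them.

No check failed. The small disagreements between camera readings (1–2 mm) were within the calibration error.

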